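# Latch the gate of the flask pen

### The arm

A 7-joint arm with a two-finger parallel gripper is mounted at the origin on a cart in front of the work surface, level with it; the furniture and walls round the work are solid. World frame = base frame: x ahead of the robot, y to its left, z up, the work surface at z = 0. Lengths are in m, angles in rad, forces in N, time in s.
With the tool pointing down it reaches from about 0.4 to 0.875 m from the base axis. Payload 6.5 kg.
Tool frame: the origin (TCP) lies midway between the tips of the shut fingers; the grasp point (between the pads) lies 19 mm behind it (bot.grasp_offset is the distance from the TCP to the grasp point, in m); z points along the fingers, y is the direction in which the jaws open and shut (so a half turn about z gives the same grasp; the last joint's range is limited). The gripper opens to 88 mm and grips with 3 to 60 N. Pads are 18 mm wide; open, the fingers measure 123 mm over their backs; the gripper's body (75 mm by 187 mm) begins 45 mm behind the grasp point.
Start: joints at [1.238, 0.536, -0.004, 1.538, 0.003, 1.067, -0.071], TCP at [0.171, -0.627, 0.239] pointing down, gripper open.
Joint ranges: [-2.7, 2.7], [-0.37, 2.16], [-1.27, 1.26], [0.24, 2.4], [-1.31, 4.45], [0.19, 1.91], [-2.76, 2.76]. Speed limits (rad/s): [2.39, 2.39, 3.14, 3.14, 3.14, 3.14, 3.14].

### API

Orientations are given as a rotation vector (axis times angle).
In Python, from workcell import bot, vision, job gives the robot as it stands.
- The arm moves only by the tool arm_command, never from a script. Its arguments are lists of equal length, an entry for each row: "grip": the closure, from 0 (fully open) to 1 (shut); "linear": the shift along the tool's x, y, z in mm, a list of three; "yaw": the turn about the tool's z in degrees. A call has 1 to 20 rows; each row shifts and turns the commanded pose from where the row before left it, along the tool's axes as they then stand; what a row does not reach is not made up. A row lasts 1/10 s, in which the tool goes at most 50 mm and 8.59 degrees, less where a joint would pass 70% of its speed; a pose out of reach is approached as far as the arm can. A call is refused whole if a number of a shift passes 50 or a number of a turn 8.59, either way. A call with a gripper value outside its range is refused whole. The fingers move at their own pace and stop on an object; the grip force is fixed at half the most. Time passes only in rows, so rows that do not move let the fingers close. It gives the time, the measured TCP pose, the force and the opening at its end, in the units of the state.
- bot.get_state(): the state, without advancing time (a new reading comes with each control period).
- vision.read_camera(name): name is "scene" or "top" or "wrist"; returns a dict with "pixels" (384x512x3 uint8, red, green, blue), "z_map" (384x512 float32, m along the optical axis (not along the pixel's ray), 0 where there is no reading), "fx", "fy", "cx", "cy" (pixels), "distortion" ([k1, k2, p1, p2, k3] as OpenCV has them; the pictures are not rectified), "R" (3x3) and "t" (3): a world point X has camera coordinates R X + t; the wrist camera has in their place "T_tool_cam" (4x4, takes a point from camera to tool coordinates, whose origin is the TCP and whose axes are the flange's). Camera axes: x right, y down, z forward; pixel columns grow to the right and rows downward; lengths in m; the calibration is good to about 2 mm. A picture is of the moment at which its call begins: read the wrist's pose just before it.
- job.sign_off(): hands the job in, once; it reports no verdict.
The state is a dict: "clock": time; "joint_positions": joint angles; "joint_velocities": joint speeds; "joint_torque": joint torques, N m; "tool_pos": TCP position; "eef_rot": TCP orientation; "ft_force": force on the tool from outside, world axes, zero at the start; "wrist_torque": the same for the moment, N m; "gripper_width": opening from 0.0 (shut) to 1.0 (fully open).
Only numpy, scipy, OpenCV 4.12 (cv2) and the standard library are available. Lean on these libraries where they do the work, as an engineer would, in place of code of your own. Each camera call takes 0.05 s, during which the arm holds its last target. There are 200 camera calls.

### The job

The gate of the small flask pen on the bench stands ajar. Press its thumb pad down to raise the latch bar, push the gate shut against its springs until the bar is past the striker, then let the bar drop into the catch so that the gate stays latched by itself. Use a gentle hand on the gate and leave the glassware standing in the pen and beside it where it is.

Things in the scene. Friction and masses are not known exactly. Their poses are not given: they have to be found in the camera images.
- pen: Flask pen fixed to the bench: aluminium base plate 125 x 202 x 8 mm, rod fence 100 mm high on three sides, gate across the front. Origin on the bench under the plate (which spans x -70..55, y -95..107 mm); +x to the closed rear, -x out through the gate, z up. Gate, latch bar and thumb pad belong to it. Fingers or arm pressing on these with more than 21 N (all contacts added up) would bend them.
- gate_hinge (a point): Point on the gate's upright hinge axis, 125 mm above the bench, at pen x -50, y -80 mm. The gate plate is 6 mm thick, centred on this axis, reaches 150 mm from it and stands 15 to 144 mm above the bench.
- gate (a joint): Gate angle, rad. 0: along the pen's +y from the hinge (nominally shut); positive: swung open to the front (-x). Starts at 0.40 to 0.60. A hinge spring holds it ajar: closing takes up to 0.3 N m, growing as it shuts; let go unlatched it swings open past 0.25. At the nominal catch setting the bar is past the striker below about 0.015; the unmeasured setting moves this by up to 0.12 either way.
- gate_edge (a point): Middle of the top of the gate's free edge, 150 mm from the hinge axis. The dark catch post, 114 mm high, stands behind this edge of the shut gate, about pen x -28, y 87 mm. It is adjustable: its striker and spring buffer may stand up to 20 mm nearer the front or the rear than nominal. The setting is not measured: feel where the gate is home.
- latch_bar (a joint): Latch bar angle, rad. 0: level, its lowest; positive: catch end raised, at most 0.36. Spring and weight bring it down. The striker is an upright horn 6 mm thick with a steep face, its top 11 mm above the underside of the lowered bar: above 0.20 the bar clears it; lowered in front of it, the bar blocks the gate. Latched: bar down at 0 behind the horn.
- latch_pivot (a point): Pivot of the latch bar on the gate's front face, 105 mm from the hinge axis, 102 mm above the bench. The steel bar, 14 mm high, 6 mm thick, lies along the front face and reaches 82 mm beyond the pivot, past the gate's free edge to the catch; the thumb pad is on the other side.
- thumb_pad (a point): Centre of the top of the thumb pad: flat steel tab 46 mm deep (out from the gate), 36 mm wide, rolled outer edge, 62 mm from the hinge axis, 43 mm from the pivot, 111 mm above the bench, 30 mm in front of the gate's mid-plane. Pressing it down raises the bar: 4 to 8 N, 11 mm gives about 0.26 rad. The gate's flat front face stands 33 mm above it, to be pushed by the same fingertips.
- buffer_spot (a point): Spot on the back of a steel tongue on the gate's free edge, 172 mm from the hinge axis, 57 mm above the bench, that meets the catch post's spring buffer over the last millimetres: 0.5 N at first touch, 0.45 N more per mm, solid after 6 mm. The bar is past the striker after about 1.5 mm of this travel. Felt at the thumb pad's distance from the hinge these forces are 2.8 times as large.
- conical_flask: Empty conical flask, 68 mm wide and 106 mm high, stands loose in the pen; leave it. Origin at its underside.
- small_beaker: Empty small beaker, 45 mm wide and 55 mm high, stands loose in the pen; leave it. Origin at its underside.
- petri_dish: Glass dish, 69 mm wide and 17 mm high, lies on the bench in front; leave it. Origin at its underside.

How it is judged:
On the way:
1. the latch bar is raised clear of the striker's height (value of joint latch_bar above 0.2 rad), for 0.1 s.
At the end, for the whole second after the job is handed in: The gate stays shut by itself (gate angle below 0.18 rad, at rest; unlatched it would swing open) and the latch bar lies down in the catch (bar angle below 0.05 rad) (value of joint gate below 0.18 rad and value of joint latch_bar below 0.05 rad and velocity of joint gate between -0.05 and 0.05 rad/s); the robot touches nothing.
It fails at once if the pen, gate or latch is pressed with more than 21 N (contact force between any of the fingers, the arm and pen above 21 N).
It fails at once if glassware in or beside the pen is shoved or tipped (distance of any of conical_flask, small_beaker, petri_dish from where it was at the start of the episode above 0.02 m or angle between any of conical_flask, small_beaker's own z axis and vertical above 0.3 rad).
It also fails if it takes over 64 s, if anything falls off the work surface, if the arm or the gripper's body presses on something with over 40 N, if the wrist force passes 120 N, or if a joint passes its speed limit or range.

## Working session

There is one attempt and no reset: what is moved stays moved. The work goes in short steps, Python scripts to look and compute and a tool call to move; the robot and the scene stay as the last step left them, time stands still between calls to the robot, and variables do not carry over. Pictures are saved under pics/ and viewed, about 8 in all and at most 12, crops included, and the job is handed in when it is done.

Besides the shell and the picture viewer there is one more tool, called after "Request:" as a command line: name --pt "numbers of a row" for each row, then --argument value for the rest. arm_command: Moves the arm, as the interface text tells. Its arguments: {"type":"object","properties":{"grip":{"type":"array"},"linear":{"type":"array"},"yaw":{"type":"array"}},"required":["grip","linear","yaw"]}

```bash
mkdir -p pics; ls; python3 - <<'E'
from workcell import bot,vision
import cv2,numpy as np
s=bot.get_state(); print({k:np.round(v,3) for k,v in s.items()})
for n in("scene","top"):
    c=vision.read_camera(n); np.savez(n+'.npz',**c); cv2.imwrite(f'pics/{n}.png',cv2.resize(c['pixels'][:,:,::-1],(800,600)))
    print(n,c['fx'],c['distortion'],-np.array(c['R']).T@c['t'])
E
```

```text
pics
{'clock': np.float64(0.0), 'joint_positions': array([ 1.238,  0.537, -0.004,  1.539,  0.003,  1.067, -0.071]), 'joint_velocities': array([ 0.001,  0.   , -0.   , -0.   , -0.001, -0.002,  0.001]), 'joint_torque': array([-1.0000e-03, -5.7097e+01,  9.9000e-01, -2.5160e+01, -5.6000e-02,
        1.8000e-02,  0.0000e+00]), 'tool_pos': array([ 0.171, -0.626,  0.238]), 'eef_rot': array([-3.112e+00, -4.180e-01,  1.000e-03]), 'ft_force': array([-0.516, -0.458,  0.406]), 'wrist_torque': array([-0.   , -0.031,  0.025]), 'gripper_width': np.float64(1.0)}
scene 396.14936633251267 [-0.10713954  0.          0.          0.          0.        ] [ 1.12572846 -0.12333968  0.76049306]
top 397.70569801272404 [-0.03356288  0.          0.          0.          0.        ] [ 0.43913799 -0.11085621  0.94565692]
```

View pics/scene.png

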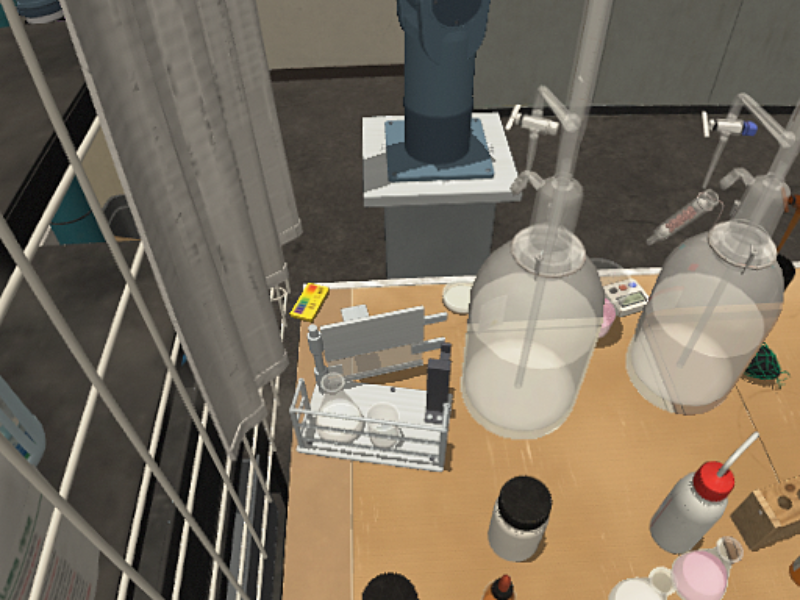

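View pics/top.png

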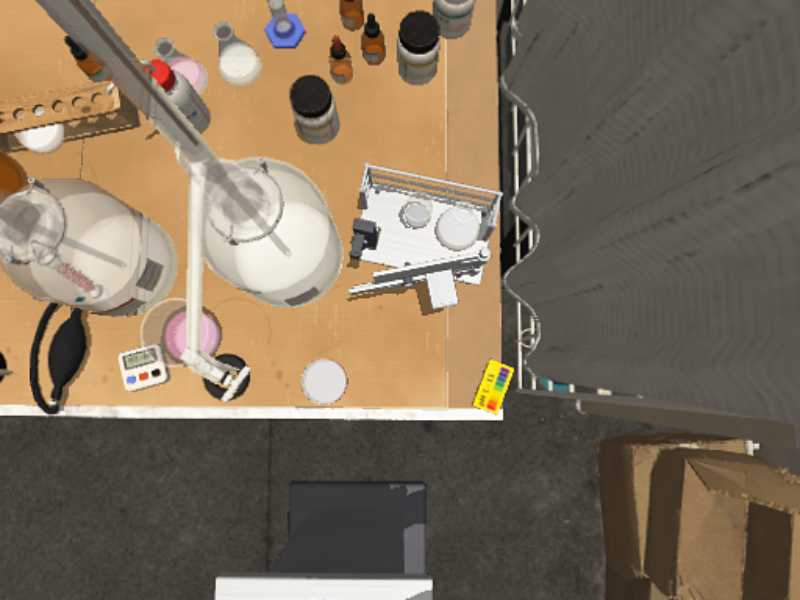

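The scene picture shows the pen ahead and to the robot's right: hinge about (317,340), catch post about (437,385), gate panel in between. The top picture shows the hinge at (485,255), gate edge about (375,275), pad about (441,288) and dish at (324,382), with a tall bottle left of the pen at (275,230). Next I enlarge both.

```bash
cat >h.py <<'E'
import numpy as np,cv2
def load(n): return dict(np.load(n+'.npz'))
def unproj(c,u,v,z=None):
    K=np.array([[c['fx'],0,c['cx']],[0,c['fy'],c['cy']],[0,0,1]])
    p=cv2.undistortPoints(np.array([[[u,v]]],float),K,c['distortion'])[0,0]
    r=c['R'].T@np.array([p[0],p[1],1]); o=-c['R'].T@c['t']
    if z is None:
        w=c['z_map'][int(round(v))-1:int(round(v))+2,int(round(u))-1:int(round(u))+2]; return o+r*np.median(w)
    return o+r*(z-o[2])/r[2]
def proj(c,P):
    K=np.array([[c['fx'],0,c['cx']],[0,c['fy'],c['cy']],[0,0,1]])
    return cv2.projectPoints(np.array(P,float).reshape(-1,3),cv2.Rodrigues(c['R'])[0],c['t'],K,c['distortion'])[0][:,0]
E
python3 - <<'E'
from h import *
a=load('top');b=load('scene')
A=a['pixels'][95:205,215:330];B=b['pixels'][185:305,180:300]
A=cv2.resize(A,None,fx=5,fy=5,interpolation=cv2.INTER_CUBIC);B=cv2.resize(B,None,fx=5,fy=5,interpolation=cv2.INTER_CUBIC)
cv2.imwrite('pics/A.png',A[:,:,::-1]);cv2.imwrite('pics/B.png',B[:,:,::-1])
for n,(u,v) in dict(hinge=(485,255),pad=(441,288),post=(367,230),edge=(362,290),bottle=(275,230),btop=(245,190),rod=(195,250),dish=(324,382),tube=(230,375),stand=(195,150),curt=(530,250)).items(): print(n,np.round(unproj(a,u/1.5625,v/1.5625),3))
E
```

```text
hinge [ 0.602 -0.222  0.146]
pad [ 0.562 -0.166  0.113]
post [ 0.642 -0.065  0.115]
edge [ 0.56  -0.059  0.103]
bottle [0.603 0.029 0.27 ]
btop [0.614 0.035 0.383]
rod [0.548 0.065 0.426]
dish [0.435 0.001 0.018]
tube [0.442 0.052 0.345]
stand [0.619 0.053 0.472]
curt [ 0.583 -0.255  0.27 ]
```

View pics/A.png

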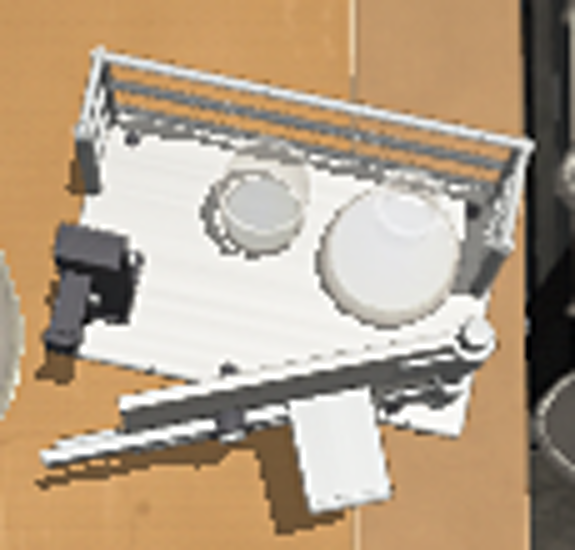

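View pics/B.png

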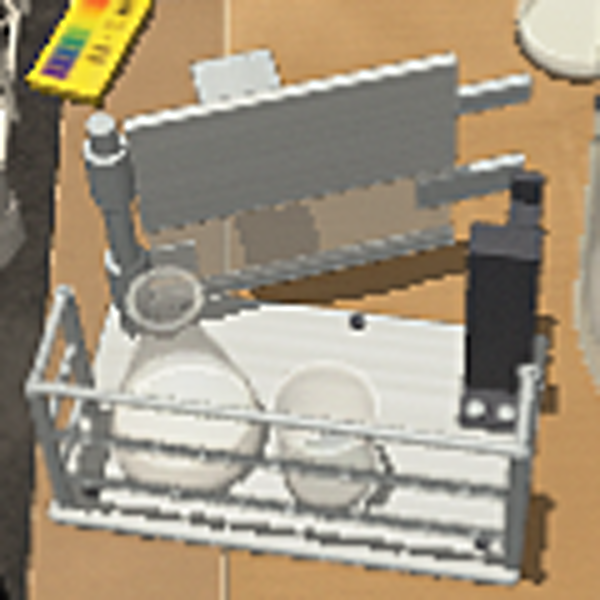

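Crop A (5×): hinge cap (475,333), gate free end (122,405), pad corners (290,405), (375,390), (392,498) and (312,515), bar tip (45,458), post striker (65,330), plate front corners (75,355) and (455,437). Crop B shows the same from behind, with the dark post front right at (525,190) and both vessels inside the fence.

```bash
python3 - <<'E'
from h import *
a=load('top')
q=lambda x,y,z:unproj(a,215+x/5,95+y/5,z)
P=dict(hinge=(475,333,.146),edgeF=(124,420,.144),edgeB=(122,400,.144),fr=(455,437,.008),fl=(75,355,.008),rl=(98,48,.104),rr=(528,145,.104),p1=(290,405,.111),p2=(375,390,.111),p3=(392,498,.111),p4=(312,515,.111),tip=(45,458,.109),striker=(65,335,.114))
W={k:q(*v) for k,v in P.items()}
for k,v in W.items(): print(k,np.round(v,4))
d=W['fl']-W['fr'];print('pen yaw from front edge',np.arctan2(-d[0],d[1]), np.linalg.norm(d))
d=W['rl']-W['rr'];print('rear',np.arctan2(-d[0],d[1]),np.linalg.norm(d))
h=W['hinge'];
for k in('edgeF','edgeB','tip'):
    d=W[k]-h;print('gate dir',k,np.arctan2(-d[0],d[1]),np.linalg.norm(d[:2]))
print('pad',np.mean([W[k] for k in('p1','p2','p3','p4')],0))
d=(W['p1']+W['p2']-W['p3']-W['p4'])/2;print('pad dir',d,np.arctan2(d[1],d[0]))
c=a
# depth pts on gate's front pad
for x,y in((340,450),(330,440),(350,470)): print(np.round(unproj(a,215+x/5,95+y/5),4))
E
```

```text
hinge [ 0.6051 -0.221   0.146 ]
edgeF [ 0.5683 -0.0776  0.144 ]
edgeB [ 0.5765 -0.0766  0.144 ]
fr [ 0.5831 -0.2299  0.008 ]
fl [ 0.6216 -0.048   0.008 ]
rl [ 0.7402 -0.0624  0.104 ]
rr [ 0.6976 -0.2509  0.104 ]
p1 [ 0.5805 -0.1467  0.111 ]
p2 [ 0.5873 -0.1829  0.111 ]
p3 [ 0.541  -0.1899  0.111 ]
p4 [ 0.5335 -0.1561  0.111 ]
tip [ 0.5573 -0.0427  0.109 ]
striker [ 0.6096 -0.0507  0.114 ]
pen yaw from front edge -0.20842902138712344 0.1859023966109757
rear -0.22189878199834404 0.19318513772599213
gate dir edgeF 0.25109052930269954 0.148078382673213
gate dir edgeB 0.19509004470853453 0.14714263530567048
gate dir tip 0.26160675430499064 0.18454443353341307
pad [ 0.56058952 -0.16890306  0.111     ]
pad dir [0.04665277 0.0081937  0.        ] 0.1738584714329973
[ 0.5611 -0.1678  0.1129]
[ 0.5655 -0.1637  0.1115]
[ 0.5527 -0.1721  0.1119]
```

```bash
python3 - <<'E'
from h import *
a=load('top')
v,u=np.mgrid[0:384:3,270:512:3]
P=np.array([unproj(a,x,y) for x,y in zip(np.clip(u.ravel(),1,510),np.clip(v.ravel(),1,382))])
for x0 in np.arange(.2,.8,.05):
    r=[]
    for y0 in np.arange(-.6,-.0,.05):
        m=(abs(P[:,0]-x0-.025)<.025)&(abs(P[:,1]-y0-.025)<.025)
        r.append('%6.2f'%P[m,2].max() if m.any() else '   -- ')
    print('%.2f'%x0,*r)
E
```

```text
0.20  -0.82  -0.82  -0.81  -0.82  -0.81  -0.81  -0.81  -0.82  -0.82    --     --     -- 
0.25  -0.82  -0.82  -0.82  -0.82  -0.82  -0.82  -0.81  -0.82  -0.82    --     --     -- 
0.30  -0.81  -0.81  -0.81  -0.81  -0.81  -0.82  -0.81  -0.82  -0.82    --     --     -- 
0.35  -0.81  -0.81  -0.82  -0.82    --     --    0.01   0.01   0.00   0.00    --     -- 
0.40  -0.70  -0.80  -0.82  -0.81    --     --    0.72   0.01   0.00   0.00    --     -- 
0.45    --     --   -0.82  -0.82  -0.82    --    0.72   0.43   0.00   0.00    --     -- 
0.50    --     --   -0.81  -0.82  -0.81    --    0.74   0.75   0.11   0.00    --     -- 
0.55    --     --   -0.81  -0.81  -0.82    --    0.72   0.44   0.15   0.15    --     -- 
0.60    --     --   -0.81  -0.81    --     --    0.70   0.70   0.06   0.01    --     -- 
0.65    --     --   -0.82  -0.81    --    0.02   0.62   0.11   0.11   0.05    --     -- 
0.70    --     --     --     --     --   -0.18   0.55   0.51   0.10   0.10    --     -- 
0.75    --     --     --     --     --   -0.04   0.13   0.47   0.00   0.00    --     -- 
0.80    --     --     --     --     --   -0.01   0.03   0.38   0.00   0.00    --     --
```

Request:
arm_command --pt "0 0 -30" --pt "0 0 -30" --pt "0 0 0" --pt "0 0 0" --pt "0 0 0" --pt "0 0 0" --pt "0 0 0" --pt "0 0 0" --pt "0 0 0" --pt "0 0 0" --pt "0 0 0" --pt "0 0 0" --pt "0 0 0" --pt "0 0 0" --yaw '[0,0,-8.5,-8.5,-8.5,-8.5,-8.5,-8.5,-8.5,-8.5,-8.5,-8.5,-2.5,0]' --grip '[1,1,1,1,1,1,1,1,1,1,1,1,1,1]'

```text
clock: 1.5
tool_pos: [0.1711, -0.6268, 0.2982]
eef_rot: [-1.96, -2.454, -0.001]
ft_force: [-0.6, 0.6, -0.2]
gripper_width: 0.008
```

Request:
arm_command --pt "38.8 25 0" --pt "38.8 25 0" --pt "38.8 25 0" --pt "38.8 25 0" --pt "38.8 25 0" --pt "38.8 25 0" --pt "38.8 25 0" --pt "38.8 25 0" --pt "31.6 34.3 0" --pt "31.6 34.3 0" --pt "31.6 34.3 0" --pt "0 0 0" --pt "0 0 0" --yaw '[0,0,0,0,0,0,0,0,0,0,0,0,0]' --grip '[1,1,1,1,1,1,1,1,1,1,1,1,1]'

```text
clock: 2.8
tool_pos: [0.3772, -0.1642, 0.2986]
eef_rot: [-1.958, -2.456, 0.0]
ft_force: [0.2, -0.6, 1.0]
gripper_width: 0.006
```

Request:
arm_command --pt "-6.8 30.2 0" --pt "-6.8 30.2 0" --pt "-6.8 30.2 0" --pt "-6.8 30.2 0" --pt "-6.8 30.2 0" --pt "-6.8 30.2 0" --pt "0 0 30" --pt "0 0 30" --pt "0 0 30" --pt "0 0 30" --pt "0 0 20" --pt "0 0 0" --pt "0 0 0" --yaw '[0,0,0,0,0,0,0,0,0,0,0,0,0]' --grip '[1,1,1,1,1,1,1,1,1,1,1,1,1]'

```text
clock: 4.1
tool_pos: [0.5623, -0.1659, 0.1588]
eef_rot: [-1.963, -2.453, 0.001]
ft_force: [0.7, -0.0, 0.2]
gripper_width: 0.003
```

```bash
python3 - <<'E'
from workcell import bot,vision
from h import *
s=bot.get_state()
for n in("scene","top","wrist"):
    c=vision.read_camera(n); np.savez(n+'2.npz',**c,pos=s['tool_pos'],rot=s['eef_rot'])
A=load('wrist2')['pixels'];B=load('scene2')['pixels'][165:285,180:300];
B=cv2.resize(B,(384,384),interpolation=cv2.INTER_CUBIC)
C=np.hstack([cv2.resize(A,(416,312)),cv2.resize(B,(312,312))])
cv2.imwrite('pics/C.png',C[:,:,::-1]); print(s['tool_pos'],s['ft_force'])
E
```

```text
[ 0.56233798 -0.16591441  0.15880372] [ 0.71170242 -0.04183437  0.23964805]
```

View pics/C.png

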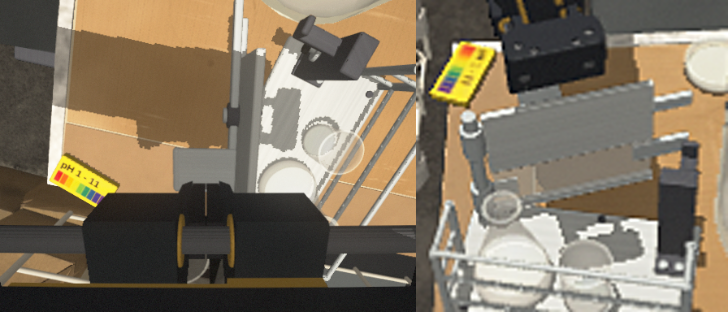

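The wrist half shows the fingers (205,190) over the pad (175–240,150–190), with the gate edge-on at x≈250. The scene half shows the gripper in front of the gate and clear of it. I check the offsets with the wrist depth map.

```bash
python3 - <<'E'
from h import *
c=load('wrist2');T=c['T_tool_cam']
K=np.array([[c['fx'],0,c['cx']],[0,c['fy'],c['cy']],[0,0,1]])
v,u=np.mgrid[0:384,0:512]
p=cv2.undistortPoints(np.stack([u,v],-1).reshape(-1,1,2).astype(float),K,c['distortion'])[:,0]
z=c['z_map'].ravel();X=(np.c_[p*z[:,None],z]@T[:3,:3].T+T[:3,3])*1000
X=X[z>0]
pad=X[(abs(X[:,2]-48)<4)&(abs(X[:,1])<45)&(abs(X[:,0])<60)]
print('pad',len(pad),np.percentile(pad,[1,50,99],axis=0).round(1))
g=X[(abs(X[:,2]-15)<3)&(X[:,0]>-20)&(X[:,0]<90)&(X[:,1]>5)]
print('gate top',len(g),np.percentile(g,[1,50,99],axis=0).round(1), np.polyfit(g[:,0],g[:,1],1))
f=X[(abs(X[:,2])<6)&(abs(X[:,1])<40)&(abs(X[:,0])<30)]
print('finger',len(f),np.percentile(f,[1,50,99],axis=0).round(1))
f=X[(X[:,2]>-25)&(X[:,2]<6)&(abs(X[:,1])<40)&(abs(X[:,0])<30)]
print('finger25',len(f),np.percentile(f,[1,50,99],axis=0).round(1))
E
```

```text
pad 4495 [[-16.7 -24.8  45.5]
 [  5.8   6.9  48.9]
 [ 57.4  28.7  51.8]]
gate top 2138 [[-5.  28.  14.3]
 [44.1 31.4 15.9]
 [83.5 34.9 17.8]] [2.04706075e-02 3.05392768e+01]
finger 244 [[  6.1 -11.4  -5.9]
 [  7.2   0.4  -3.2]
 [  8.9  12.1   0.8]]
finger25 1482 [[ -6.1 -13.1 -24.7]
 [  7.3   0.1 -15.1]
 [  9.1  13.7  -0.1]]
```

Request:
arm_command --pt "3 10 10" --pt "0 0 15" --pt "0 0 10" --pt "0 0 5" --pt "0 0 3" --pt "0 0 2" --pt "0 0 2" --pt "0 0 0" --pt "0 0 0" --yaw '[0,0,0,0,0,0,0,0,0]' --grip '[1,1,1,1,1,1,1,1,1]'

```text
clock: 5.15
tool_pos: [0.572, -0.1594, 0.112]
eef_rot: [1.96, 2.455, 0.0]
ft_force: [0.1, 0.9, -0.8]
gripper_width: 0.009
```

Request:
arm_command --pt "0 0 1" --pt "0 0 1" --pt "0 0 1" --pt "0 0 1" --pt "0 0 1" --pt "0 0 0" --pt "0 0 0" --yaw '[0,0,0,0,0,0,0]' --grip '[1,1,1,1,1,1,1]'

```text
clock: 5.85
tool_pos: [0.5725, -0.1602, 0.1071]
eef_rot: [1.96, 2.453, -0.0]
ft_force: [0.2, -2.0, 5.5]
gripper_width: 0.006
```

Request:
arm_command --pt "0 0 1" --pt "0 0 1" --pt "0 0 1" --pt "0 0 1" --pt "0 0 1" --pt "0 0 1" --pt "0 0 0" --pt "0 0 0" --yaw '[0,0,0,0,0,0,0,0]' --grip '[1,1,1,1,1,1,1,1]'

```text
clock: 6.65
tool_pos: [0.5728, -0.1604, 0.1014]
eef_rot: [1.96, 2.452, 0.0]
ft_force: [0.4, -2.8, 7.3]
gripper_width: 0.01
```

```bash
cat >bar.py <<'E'
from workcell import bot,vision
from h import *
import sys
s=bot.get_state();c=vision.read_camera('top')
v,u=np.mgrid[140:200,215:262]
P=np.array([unproj(c,x,y) for x,y in zip(u.ravel(),v.ravel())])
h=np.array([.605,-.221])
# gate angle from top edge points z .136-.155
m=(P[:,2]>.132)&(P[:,2]<.155)&(P[:,1]>-.14)
if m.sum()>5: 
    d=P[m,:2]-h; a=np.arctan2(-d[:,0],d[:,1]); print('gate world ang',np.median(a).round(3),'gate~',(np.median(a)+.217).round(3),m.sum())
m=(P[:,1]>-.07)&(P[:,0]<.60)&(P[:,2]>.06)
r=np.hypot(*(P[m,:2]-h).T);zz=P[m,2]
for r0 in range(150,195,6):
    k=abs(r*1000-r0-3)<3
    if k.any(): print(r0+3,np.percentile(zz[k],80).round(4),k.sum())
print(s['tool_pos'].round(4),s['ft_force'].round(2),s['clock'])
E
python3 bar.py; python3 - <<'E'
import sys;sys.path.insert(0,'.')
from h import *
c=load('top');h=np.array([.605,-.221])
v,u=np.mgrid[140:200,215:262]
P=np.array([unproj(c,x,y) for x,y in zip(u.ravel(),v.ravel())])
m=(P[:,1]>-.07)&(P[:,0]<.60)&(P[:,2]>.06)
r=np.hypot(*(P[m,:2]-h).T);zz=P[m,2]
for r0 in range(150,195,6):
    k=abs(r*1000-r0-3)<3
    if k.any(): print('before',r0+3,np.percentile(zz[k],80).round(4),k.sum())
E
```

```text
gate world ang 0.201 gate~ 0.418 98
153 0.072 1
159 0.1284 10
165 0.1298 12
171 0.1315 9
177 0.1338 12
183 0.1303 4
[ 0.5728 -0.1604  0.1014] [ 0.39 -2.82  7.26] 6.65
before 153 0.0677 1
before 159 0.1099 10
before 165 0.1099 16
before 171 0.1103 15
before 177 0.1101 12
before 183 0.11 10
before 189 0.1094 1
```

Request:
arm_command --pt "0 0 -1.5" --pt "0 1 0" --pt "0 1 0" --pt "0 1 0" --pt "0 1 0" --pt "0 0 0" --yaw '[0,0,0,0,0,0]' --grip '[1,1,1,1,1,1]'

```text
clock: 7.3
tool_pos: [0.5762, -0.1592, 0.1028]
eef_rot: [1.961, 2.453, -0.0]
ft_force: [-1.6, -1.3, 7.3]
gripper_width: 0.005
```

Request:
arm_command --pt "0 1 0" --pt "0.3 1.5 0" --pt "0.3 1.3 0" --pt "0.3 1.3 0" --pt "0.3 1.3 0" --pt "0.3 1.3 0" --pt "0.3 1.3 0" --pt "0.3 1.3 0" --pt "0 0 0" --yaw '[0,1.15,1.15,1.15,1.15,1.15,1.15,1.15,0]' --grip '[1,1,1,1,1,1,1,1,1]'

```text
clock: 8.2
tool_pos: [0.5858, -0.1556, 0.1028]
eef_rot: [2.129, 2.309, -0.001]
ft_force: [-1.8, -2.6, 8.7]
gripper_width: 0.005
```

```bash
python3 bar.py
```

```text
gate world ang -0.001 gate~ 0.216 87
153 0.1234 8
159 0.1256 12
165 0.1264 11
171 0.1291 12
177 0.1307 10
183 0.1273 4
[ 0.5858 -0.1556  0.1028] [-1.83 -2.6   8.71] 8.2
```

Request:
arm_command --pt "0.3 0.6 0" --pt "0.3 0.8 0" --pt "0.3 1 0" --pt "0 0 0" --yaw '[2,2,2,0]' --grip '[1,1,1,1]'

```text
clock: 8.65
tool_pos: [0.5883, -0.1545, 0.1027]
eef_rot: [2.246, 2.194, -0.001]
ft_force: [-0.3, -2.5, 6.8]
gripper_width: 0.011
```

```bash
python3 bar.py
```

```text
gate world ang -0.047 gate~ 0.17 85
[ 0.5883 -0.1545  0.1027] [-0.34 -2.46  6.85] 8.65
```

Request:
arm_command --pt "0.3 1.3 0" --pt "0.3 1.3 0" --pt "0 0 0" --pt "0 0 0" --yaw '[1.15,1.15,0,0]' --grip '[1,1,1,1]'

```text
clock: 9.1
tool_pos: [0.5909, -0.1539, 0.1027]
eef_rot: [2.289, 2.15, -0.0]
ft_force: [-1.7, -2.7, 6.2]
gripper_width: 0.003
```

```bash
sed -i 's/<.60)&/<.607)\&/' bar.py; python3 bar.py
```

```text
gate world ang -0.084 gate~ 0.133 80
153 0.1206 2
159 0.1196 2
[ 0.5909 -0.1539  0.1027] [-1.66 -2.65  6.22] 9.1
```

Request:
arm_command --pt "0.2 1 0" --pt "0.2 1 0" --pt "0 0 0" --pt "0 0 0" --yaw '[0.9,0.9,0,0]' --grip '[1,1,1,1]'

```text
clock: 9.55
tool_pos: [0.5927, -0.1535, 0.1026]
eef_rot: [2.323, 2.114, -0.001]
ft_force: [-0.7, -2.1, 6.3]
gripper_width: 0.006
```

```bash
python3 bar.py
```

```text
gate world ang -0.111 gate~ 0.106 80
[ 0.5927 -0.1535  0.1026] [-0.68 -2.13  6.31] 9.55
```

Request:
arm_command --pt "0.2 1 0" --pt "0.2 1 0" --pt "0 0 0" --pt "0 0 0" --yaw '[0.9,0.9,0,0]' --grip '[1,1,1,1]'

```text
clock: 10.0
tool_pos: [0.5935, -0.1533, 0.1021]
eef_rot: [-2.356, -2.077, 0.004]
ft_force: [-3.8, -2.4, 6.2]
gripper_width: 0.003
```

```bash
python3 bar.py; python3 - <<'E'
from workcell import vision
from h import *
c=vision.read_camera('scene');t=vision.read_camera('top')
B=cv2.resize(c['pixels'][185:285,200:300],(400,400),interpolation=cv2.INTER_CUBIC)
A=cv2.resize(t['pixels'][110:190,215:295],(400,400),interpolation=cv2.INTER_CUBIC)
cv2.imwrite('pics/D.png',np.hstack([A,B])[:,:,::-1])
E
```

```text
gate world ang -0.117 gate~ 0.1 93
171 0.0942 1
[ 0.5935 -0.1533  0.1021] [-3.83 -2.35  6.15] 10.0
```

View pics/D.png

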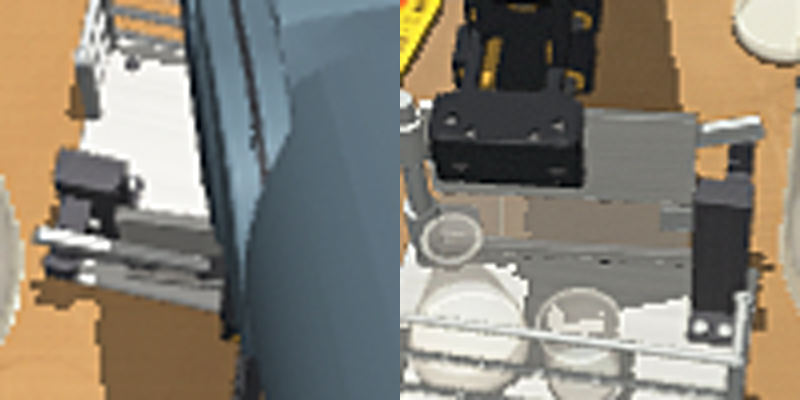

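The left half shows the raised bar (40–200,250) above the post, with the horn tip at (65,268) just in front of it. The right half shows the gate nearly shut and the glassware undisturbed. Force rise and lag in the last step suggest first buffer contact, so I push on in small steps.

Request:
arm_command --pt "0 0.7 0" --pt "0 0 0" --pt "0 0 0" --yaw '[0,0,0]' --grip '[1,1,1]'

```text
clock: 10.45
tool_pos: [0.5937, -0.1533, 0.1019]
eef_rot: [-2.355, -2.077, 0.005]
ft_force: [-4.8, -1.0, 6.4]
gripper_width: 0.003
```

Request:
arm_command --pt "0 0.7 0" --pt "0 0 0" --pt "0 0 0" --yaw '[0,0,0]' --grip '[1,1,1]'

```text
clock: 10.75
tool_pos: [0.5941, -0.1533, 0.1018]
eef_rot: [-2.355, -2.076, 0.006]
ft_force: [-4.9, -1.3, 6.3]
gripper_width: 0.007
```

```bash
python3 bar.py
```

```text
gate world ang -0.124 gate~ 0.093 86
[ 0.5941 -0.1533  0.1018] [-4.91 -1.25  6.29] 10.75
```

Request:
arm_command --pt "0 0.8 0" --pt "0 0 0" --pt "0 0 0" --yaw '[0,0,0]' --grip '[1,1,1]'

```text
clock: 11.1
tool_pos: [0.5945, -0.1533, 0.1017]
eef_rot: [-2.354, -2.076, 0.006]
ft_force: [-6.2, -1.7, 6.7]
gripper_width: 0.005
```

Request:
arm_command --pt "0 0.8 0" --pt "0 0 0" --pt "0 0 0" --yaw '[0,0,0]' --grip '[1,1,1]'

```text
clock: 11.4
tool_pos: [0.5949, -0.1533, 0.1018]
eef_rot: [-2.354, -2.076, 0.007]
ft_force: [-8.9, 0.1, 9.9]
gripper_width: 0.002
```

```bash
python3 bar.py
```

```text
gate world ang -0.134 gate~ 0.083 90
171 0.0942 1
[ 0.5949 -0.1533  0.1018] [-8.89  0.05  9.91] 11.4
```

Request:
arm_command --pt "0 0 -1" --pt "0 0 -1" --pt "0 0 -1" --pt "0 0 -1" --pt "0 0 -1" --pt "0 0 -1" --pt "0 0 0" --yaw '[0,0,0,0,0,0,0]' --grip '[1,1,1,1,1,1,1]'

```text
clock: 12.15
tool_pos: [0.595, -0.153, 0.1073]
eef_rot: [-2.353, -2.076, 0.006]
ft_force: [-5.9, -0.0, 4.3]
gripper_width: 0.003
```

Request:
arm_command --pt "0 0 -1" --pt "0 0 -1" --pt "0 0 -1" --pt "0 0 -1" --pt "0 0 -1" --pt "0 0 -1" --pt "0 0 -1" --pt "0 0 -1" --pt "0 0 0" --yaw '[0,0,0,0,0,0,0,0,0]' --grip '[1,1,1,1,1,1,1,1,1]'

```text
clock: 13.05
tool_pos: [0.5952, -0.1526, 0.1147]
eef_rot: [-2.353, -2.076, 0.005]
ft_force: [-5.2, 1.2, -2.8]
gripper_width: 0.004
```

```bash
python3 bar.py; python3 - <<'E'
from workcell import vision
from h import *
c=vision.read_camera('scene');t=vision.read_camera('top')
B=cv2.resize(c['pixels'][185:285,200:300],(400,400),interpolation=cv2.INTER_CUBIC)
A=cv2.resize(t['pixels'][125:175,215:265],(400,400),interpolation=cv2.INTER_CUBIC)
cv2.imwrite('pics/E.png',np.hstack([A,B])[:,:,::-1])
E
```

```text
gate world ang -0.119 gate~ 0.098 86
[ 0.5952 -0.1526  0.1147] [-5.16  1.25 -2.84] 13.05
```

View pics/E.png

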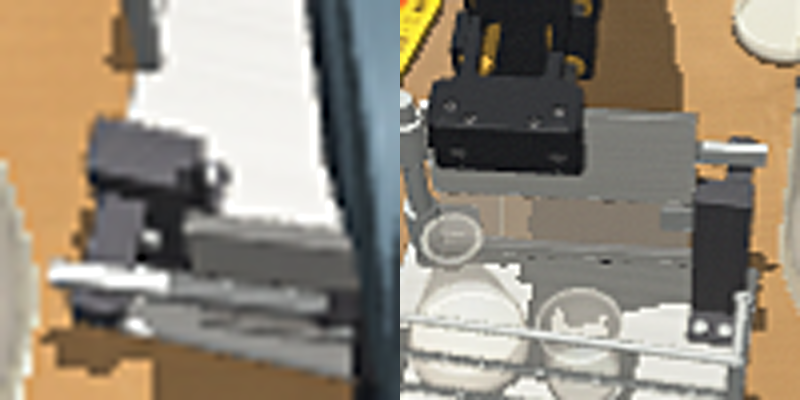

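The left half shows the bar now level across the post, with the horn tip at (85,315) in front of it. The right half shows the level bar tip (765,152) with the horn's dark top (740,142) on the far, front side, so the bar looks down in the catch. I back off gently.

Request:
arm_command --pt "0 -1 0" --pt "0 -1 0" --pt "0 -1 0" --pt "0 -1 0" --pt "0 -1 0" --pt "0 -1 0" --pt "0 -1 0" --pt "0 -1 0" --pt "0 0 0" --yaw '[0,0,0,0,0,0,0,0,0]' --grip '[1,1,1,1,1,1,1,1,1]'

```text
clock: 14.1
tool_pos: [0.5896, -0.1521, 0.1162]
eef_rot: [2.356, 2.078, -0.0]
ft_force: [-0.3, -0.9, -1.0]
gripper_width: 0.004
```

```bash
python3 bar.py
```

```text
gate world ang -0.118 gate~ 0.099 76
[ 0.5896 -0.1521  0.1162] [-0.34 -0.89 -1.  ] 14.1
```

Request:
arm_command --pt "0 -2 -3" --pt "0 0 -8" --pt "0 0 -15" --pt "0 0 -30" --pt "0 0 -40" --pt "0 0 -40" --pt "0 -40 0" --pt "0 -40 0" --pt "0 -40 0" --pt "0 -40 0" --pt "0 0 0" --pt "0 0 0" --yaw '[0,0,0,0,0,0,0,0,0,0,0,0]' --grip '[1,1,1,1,1,1,1,1,1,1,1,1]'

```text
clock: 15.35
tool_pos: [0.4293, -0.1321, 0.2536]
eef_rot: [2.354, 2.076, 0.001]
ft_force: [-0.5, 0.2, -0.0]
gripper_width: 0.004
```

```bash
sed -i 's/<.607)&/<.63)\&/' bar.py; python3 bar.py; python3 - <<'E'
from workcell import vision
from h import *
c=vision.read_camera('scene');t=vision.read_camera('top')
B=cv2.resize(c['pixels'][185:305,180:300],(400,400),interpolation=cv2.INTER_CUBIC)
A=cv2.resize(t['pixels'][95:195,215:315],(400,400),interpolation=cv2.INTER_CUBIC)
cv2.imwrite('pics/F.png',np.hstack([A,B])[:,:,::-1])
E
```

```text
gate world ang -0.119 gate~ 0.098 100
153 0.1085 11
159 0.1106 11
165 0.1101 21
171 0.1091 33
177 0.1092 28
183 0.1087 8
189 0.1079 1
[ 0.4293 -0.1321  0.2536] [-0.51  0.24 -0.03] 15.35
```

View pics/F.png

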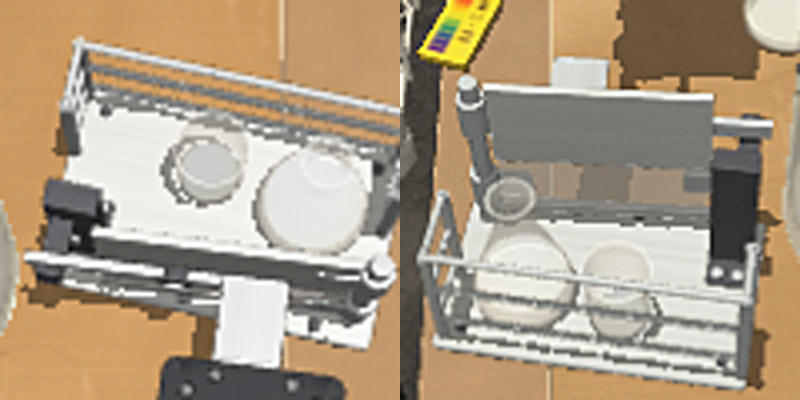

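The gate stays shut with the arm clear. The bar lies level at about 0.109 m, the same height as before the start, with the horn in front of it. Both vessels stand where they were.

```bash
python3 -c "
from workcell import job
print(job.sign_off())"
```

```text
the job is handed in; nothing more can be done
None
```

The gate is shut and, by my last checks, latched by itself. I pressed the thumb pad, swung the gate into the catch's spring buffer, let the bar drop, then backed off and handed in at about 15 s.

- **Bar raised:** the top camera's depth map put the bar at about 0.33 rad, well above the 0.2 needed.
- **Gate:** with the arm clear it stayed at about 0.10 rad, unchanged from one check to the next. An independent estimate suggests my readings run about 0.02 rad low, so it could be 0.12, still under 0.18.
- **Bar down:** its top was back level at about 109 mm, as before the job, with the striker horn visible in front of it. I did not measure the angle directly.
- **Force:** the highest reading was 8.9 N sideways and 9.9 N upward. Added together that is about 19 N, closer to the 21 N limit than I would have liked. I only read the force at the end of each move, so a brief higher peak in between would not have shown.
- **Glassware:** the flask, beaker and dish looked undisturbed in the pictures. I did not measure their positions.

The sign-off reports no verdict.

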